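# Flip the relief tile face up onto its plinth

### The job

The ceramic relief tile lies face down on the mantel. Grip it by one end, push its other end up against the front of the low wooden plinth and use that step to tip it up on end and on over, laying it face up on the plinth without letting it fall or pushing it hard enough to chip it. Then slide it square and centred up to the plinth's back stop, press it home there for a moment with about 15 newtons (never more than 20), and let go; leave everything else on the mantel where it is.

Things in the scene. Friction and masses are not known exactly. Their poses are not given: they have to be found in the camera images.
- tile: oblong white ceramic tile, 110 (x) by 56 (y) by 14 mm thick, 0.19 to 0.31 kg, ends alike. Origin: centre of the face with the framed leaf relief; z points through it to the plain back with four cork dots. Starts face down (z up); must end face up (z down). Gripped across its width it turns in a light grip (4 to 8 N); a firm one (20 N) holds it. Chips if pushed on the plinth with over 25 N or if it falls over
- plinth: low wooden block fixed to the mantel, 140 deep (x) by 120 wide (y) by 25 mm high; origin at the centre of its underside, z up. Its upright, sharp-edged front is the face at x = -70 mm, facing its -x; the mantel before it is clear. A tile stood on end there and laid over its top edge first lies overhanging the front by about 25 mm
- stop: rigid wooden back stop fixed on the plinth's top: 34 wide (y, centred), 12 high, 10 mm thick, so narrow that fingers on the tile's sides pass beside it. Origin: foot of the middle of its front-looking face, 50 mm behind the plinth's centre, 25 mm up; axes as the plinth's. Tile home: its end on this face, its centre at plinth x = -5 mm, y = 0
- vase: copper-tone aluminium vase, 190 mm tall, 90 mm across; origin at the centre of its underside; a bystander, leave it alone
- jewellery_box: dark wooden jewellery box with a lever latch, 114 x 154 x 74 mm; origin at the centre of its underside; a bystander, leave it alone
- pebble_a: black ceramic pebble, 52 mm across, 23 mm high; origin at the centre of its underside; a bystander, leave it alone
- pebble_b: black ceramic pebble, 52 mm across, 23 mm high; origin at the centre of its underside; a bystander, leave it alone
- dome: round glass dome on an empty wooden base, 130 mm across, 195 mm tall; origin at the centre of its underside; a bystander, leave it alone
- egg_timer: white silicone egg timer, 59 mm across, 66 mm tall; origin at the centre of its underside; a bystander, leave it alone
- candle: candle in a dark metal cup, 68 mm across, 60 mm tall; origin at the centre of its underside; a bystander, leave it alone

How it is judged (in metres and radians):
On the way, in this order (a step that is already met when the one before it is completed fails the run):
1. the tile stands up on end against the front of the plinth, its lower end still down on the mantel (angle between tile's own z axis and vertical between 0.9 and 1.75 rad and height (world z) of tile below 0.07 m and x of tile in the frame of plinth below -0.06 m and contact force between tile and plinth above 0.3 N), for 0.05 s.
2. the tile lies face up on the plinth (angle between tile's own z axis and vertical above 2.95 rad and z of tile in the frame of plinth below 0.047 m and contact force between tile and plinth above 0.3 N), for 0.1 s.
3. the tile is pressed against the back stop with more than 10 N for 0.3 s (angle between tile's own z axis and vertical above 2.95 rad and contact force between tile and stop above 10 N), for 0.3 s.
At the end, for the whole second after the job is handed in: the tile lies face up (within 0.1 rad) on the plinth, its end within 3.5 mm of the back stop, centred within 12 mm and square within 0.09 rad, released and at rest (angle between tile's own z axis and vertical above 3.04 rad and x of tile in the frame of plinth between -0.0085 and -0.0015 m and y of tile in the frame of plinth between -0.012 and 0.012 m and z of tile in the frame of plinth between 0.036 and 0.042 m and angle between the x axis of tile and the x axis of plinth, either way round below 0.09 rad and linear speed of tile below 0.01 m/s and contact force between tile and the fingers below 0.1 N); the robot touches nothing.
It fails at once if the tile is pushed against the plinth with more than 25 N (contact force between tile and plinth above 25 N).
It fails at once if the tile is pressed against the back stop with more than 20 N (contact force between tile and stop above 20 N).
It fails at once if the tile is let fall (it turns faster than 6 rad/s) (angular speed of tile above 6 rad/s).
It fails at once if a bystander is moved by more than 15 mm (distance of any of vase, jewellery_box, pebble_a, pebble_b, dome, egg_timer, candle from where it was at the start of the episode above 0.015 m).
It also fails if it takes over 72 s, if anything falls off the work surface, if the arm or the gripper's body presses on something with over 40 N, if the wrist force passes 120 N, or if a joint passes its speed limit or range.

### The arm

A 6-joint arm with a two-finger parallel gripper is mounted at the origin on the work surface. World frame = base frame: x ahead of the robot, y to its left, z up, the work surface at z = 0. Lengths are in m, angles in degrees, forces in N, time in s.
With the tool pointing down it reaches from about 0.325 to 0.9 m from the base axis. Payload 6.1 kg.
Tool frame: the origin (TCP) lies between the finger pads; the fingertips stand 8 mm ahead of it and the grasp point (between the pads) lies 11 mm behind it; z points along the fingers, y is the line along which they close (so a half turn about z gives the same grasp; the last joint's range is limited). The gripper opens to 85 mm and grips with 20 to 120 N. Pads are 22 mm wide; open, the fingers measure 114 mm over their backs; the gripper's body (76 mm by 85 mm) begins 54 mm behind the grasp point. The pads swing forward as they close: fully open they stand 13 mm farther back than shut.
Start: joints at [-74.376, 12.628, 87.462, -0, 79.91, -7.225], TCP at [0.243, -0.576, 0.239] pointing down, gripper open.
Joint ranges: [-170.65, 170.65], [-52.31, 119.04], [5.05, 147.46], [-71.25, 251.25], [11.57, 151.72], [-153.62, 153.62]. Speed limits (degrees/s): [147.25, 147.25, 172.46, 180, 180, 180].

### API

Orientations are given as a 3x3 rotation matrix whose columns are the frame's x, y, z axes.
In Python, from station import r gives the robot as it stands.
- The arm moves only by the shell command python3 -m crank 'ROWS'. ROWS is JSON, a list of rows, each an object of numbers: "dx", "dy", "dz": the shift along the tool's x, y, z normalised to -1 to 1, where 1 is 1000 mm; "wx", "wy", "wz": the turn, a rotation vector about the tool's x, y, z normalised to -1 to 1, where 1 is 2 rad; "jaw": the opening, from 0 (shut) to 1 (fully open). A call has 1 to 5 rows; each row is the pose to reach, as a shift and turn from the pose commanded when the call began, along the tool's axes at that moment; what a row does not reach only later rows make up. A row lasts 1/8 s, in which the tool goes at most 62.5 mm and 10.7 degrees, less where a joint would pass 70% of its speed; a pose out of reach is approached as far as the arm can. A call with a number of a shift or a turn outside -1 to 1 is refused whole. A call with a gripper value outside its range is refused whole. The fingers move at their own pace and stop on an object; the grip force is fixed at half the most. Time passes only in rows, so rows that repeat a pose let the fingers close. It gives the time, the measured TCP pose, the force, the opening and the grip force at its end, in the units of the state.
- r.sense(): the state, without advancing time (a new reading comes with each control period).
- r.capture(name): name is "scene" or "top"; returns a dict with "img" (420x560x3 uint8, blue, green, red), "fx", "fy", "cx", "cy" (pixels), "R" (3x3) and "t" (3): a world point X has camera coordinates R X + t. Camera axes: x right, y down, z forward; pixel columns grow to the right and rows downward; lengths in m; the calibration is good to about 2 mm. A picture is of the moment at which its call begins. There is no depth.
- r.close_job(): hands the job in; it is judged then, once.
Trained networks look in a picture, given as the dict that the camera call returned (one of the last four; its "shot" number tells which), for a name from the list of things; names that differ only in an ending like _2 or _b are one class to them, and where a whole thing is asked for, a point or a joint stands for the part that bears it (a point fixed in the world has none). Each returns a list of dicts, best first, with "score" (0 to 1); they miss things now and then, are a little off and sometimes report something else, mostly with a low value. They report only what shows in the picture. A call takes as long as a camera call.
- r.silhouettes(picture, name): "pixels" (420x560 bool, what is visible of it) and "pixel" ([column, row] in pixels, amid what is visible of it).
The state is a dict: "time": time; "joints": joint angles; "dq": joint speeds; "joint_torque": joint torques, N m; "tool_pos": TCP position; "eef_rot": TCP orientation; "wrist_force": force on the tool from outside, world axes, zero at the start; "wrist_torque": the same for the moment, N m; "opening": finger opening in m; "finger_force": force on a finger pad.
Only numpy, scipy, OpenCV 4.12 (cv2) and the standard library are available. Lean on these libraries where they do the work, as an engineer would, in place of code of your own. Each camera call takes 0.05 s, during which the arm holds its last target. There are 200 camera calls.

## Working session

There is one attempt and no reset: what is moved stays moved. The work goes in short steps, Python scripts to look and compute and a shell command to move; the robot and the scene stay as the last step left them, time stands still between calls to the robot, and variables do not carry over. Pictures are saved under pics/ and viewed, at most 10 in all, crops included, and the job is handed in when it is done.

```bash
ls; mkdir -p pics
python3 - <<'E'
from station import r
import cv2, numpy as np
np.set_printoptions(precision=4,suppress=True)
s=r.sense(); print(s)
ims=[]
for n in("scene","top"):
    c=r.capture(n); im=c["img"].copy()
    print(n,c["fx"],c["fy"],c["cx"],c["cy"],c["R"],c["t"])
    for nm in("tile","plinth","stop"):
        for d in r.silhouettes(c,nm)[:2]:
            print(nm,d["score"],d["pixel"],d["pixels"].sum())
            if d["score"]>.3:
                cs,_=cv2.findContours(d["pixels"].astype(np.uint8),0,2)
                m=max(cs,key=cv2.contourArea); print(cv2.minAreaRect(m), cv2.boxPoints(cv2.minAreaRect(m)).tolist())
    cv2.imwrite(f"pics/{n}0.png",im)
E
```

```text
pics
{'time': 0.0, 'joints': array([-74.3776,  12.6745,  87.5258,  -0.0004,  79.9095,  -7.2261]), 'dq': array([-0.0121,  0.0273,  0.0432, -0.0021, -0.0064, -0.0042]), 'joint_torque': array([  0.0004, -49.6891, -38.9404,  -0.0002,   0.0111,  -0.    ]), 'tool_pos': array([ 0.2425, -0.5754,  0.2382]), 'eef_rot': array([[ 0.9215,  0.3883, -0.0005],
       [ 0.3883, -0.9215,  0.0018],
       [ 0.0002, -0.0019, -1.    ]]), 'wrist_force': array([ 1.0826, -0.1148,  0.7557]), 'wrist_torque': array([ 0.0203,  0.0158, -0.0107]), 'finger_force': 0.0, 'opening': 0.08516404663038339}
scene 403.7866761214221 403.7866761214221 285.5959748691977 215.00118850468317 [[-0.1906  0.9816 -0.0099]
 [ 0.7824  0.1459 -0.6055]
 [-0.5929 -0.1232 -0.7958]] [ 0.1381 -0.3981  1.3303]
tile 0.72 [358.2, 246.4] 1001
((359.0827331542969, 244.15069580078125), (21.90688133239746, 47.657073974609375), 87.79740142822266) [[334.8507995605469, 234.12115478515625], [382.4726867675781, 232.28955078125], [383.3146667480469, 254.18023681640625], [335.6927795410156, 256.0118408203125]]
plinth 0.78 [222.2, 220.9] 2573
((219.5, 22
[... 616 characters left out ...]
04113769531, 203.32009887695312), (51.77360916137695, 61.25250244140625), 73.90918731689453) [[304.2891845703125, 186.9358367919922], [363.14202880859375, 169.9590606689453], [377.49163818359375, 219.70436096191406], [318.6387939453125, 236.68113708496094]]
plinth 0.44 [117.5, 238.4] 848
((118.5, 240.5), (29.0, 35.0), 90.0) [[101.0, 226.0], [136.0, 226.0], [136.0, 255.0], [101.0, 255.0]]
stop 0.45 [365.3, 195.1] 72
((364.1500244140625, 195.9499969482422), (13.28156566619873, 5.375871658325195), 71.56504821777344) [[359.5000305175781, 190.5], [364.6000061035156, 188.79998779296875], [368.8000183105469, 201.39999389648438], [363.7000427246094, 203.10000610351562]]
stop 0.23 [340.8, 204.7] 2972
```

View pics/scene0.png

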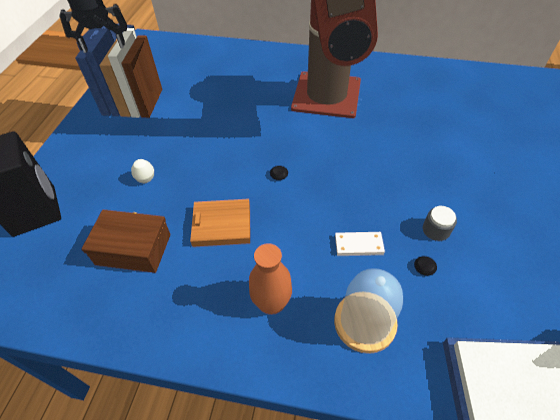

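View pics/top0.png

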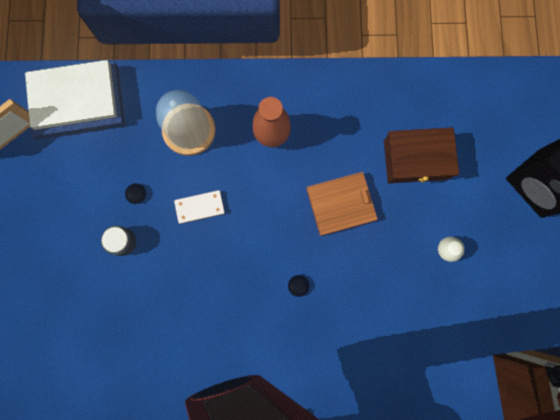

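The scene view shows the tile face down (cork dots up) at about (359,244) and the plinth at (220,222), with its stop on the left at (197,219). The top view shows the tile at (199,207) and the plinth at (341,203), with the stop on the right at (364,195). The plinth's front therefore faces the tile, and nothing lies between them.

```bash
cat > h.py <<'E'
import numpy as np, cv2
from scipy.optimize import minimize
from scipy.spatial.transform import Rotation as Ro
from station import r
np.set_printoptions(precision=4,suppress=True)
def proj(c,X):
    q=X@np.array(c["R"]).T+np.array(c["t"]); return q[:,:2]/q[:,2:]*[c["fx"],c["fy"]]+[c["cx"],c["cy"]]
def box(p,dim):   # x,y,zbottom,yaw
    g=np.array([[a,b,e] for a in(-.5,.5) for b in(-.5,.5) for e in(0,1)])*dim
    return g@Ro.from_euler('z',p[3]).as_matrix().T+p[:3]
S=8
def iou(c,m,X):
    h=cv2.convexHull(((proj(c,X)+.5)*S).astype(np.float32))
    k=np.zeros((420*4,560*4),np.uint8); cv2.fillConvexPoly(k,np.round(h*4/S*16).astype(np.int32),1,lineType=8,shift=4)
    M=cv2.resize(m.astype(np.uint8),None,fx=4,fy=4,interpolation=cv2.INTER_NEAREST)
    return (k&M).sum()/(k|M).sum()
def fit(cs,name,dim,p0,freez=True):
    ms=[r.silhouettes(c,name)[0]["pixels"] for c in cs]
    f=lambda p:-sum(iou(c,m,box([p[0],p[1],p[2] if freez else p0[2],p[3]],dim)) for c,m in zip(cs,ms))
    b=min((minimize(f,np.array(p0)+d,method="Nelder-Mead",options=dict(initial_simplex=np.array(p0)+d+np.vstack([np.zeros(4),np.diag([.015,.015,.008,.12])]),maxiter=250,xatol=1e-4,fatol=1e-4)) for d in([0,0,0,.0],[.004,-.004,.002,-.05])),key=lambda o:o.fun)
    return b.x,b.fun
def ray(c,px,z):
    R,t=np.array(c["R"]),np.array(c["t"]); o=-R.T@t
    d=R.T@np.array([(px[0]-c["cx"])/c["fx"],(px[1]-c["cy"])/c["fy"],1]); return o+d*(z-o[2])/d[2]
E
cat > m.py <<'E'
from h import *
cs=[r.capture("scene"),r.capture("top")]
for n,dim,px,z,yaw in(("tile",[.11,.056,.014],(199,207),.014,-1.36),("plinth",[.14,.12,.025],(341,203),.025,-1.29)):
    q=ray(cs[1],px,z); 
    for fz in(True,False): print(n,q,*fit(cs,n,dim,[q[0],q[1],0,yaw],fz))
    print("top only",*fit(cs[1:],n,dim,[q[0],q[1],0,yaw],False))
st=r.silhouettes(cs[1],"stop")[0]["pixel"]; print("stop",st,ray(cs[1],st,.037))
E
python3 m.py
```

```text
tile [0.5682 0.1507 0.014 ] [ 0.5712  0.1505 -0.004  -1.3587] -1.8743539552730788
tile [0.5682 0.1507 0.014 ] [ 0.5714  0.1501  0.0058 -1.3508] -1.8504505765491008
top only [ 0.5704  0.151   0.0061 -1.3456] -0.9598656773005471
plinth [ 0.5723 -0.1885  0.025 ] [ 0.5744 -0.1922 -0.004  -1.3141] -1.922875461407064
plinth [ 0.5723 -0.1885  0.025 ] [ 0.5755 -0.191   0.0049 -1.3134] -1.8999677597687041
top only [ 0.5733 -0.1891  0.004  -1.3159] -0.9745615291734032
stop [366.6, 192.8] [ 0.5941 -0.2484  0.037 ]
```

```bash
cat >> h.py <<'E'
# measured (world)
PC=np.array([.5745,-.1905,0]); PY=-1.314; TC=np.array([.571,.1505,0]); TY=-1.352
def U(yaw): return np.array([np.cos(yaw),np.sin(yaw),0])
def toolR(yaw,phi):   # phi: tilt in rad, + = pointing to +u (from vertical down)
    u=U(yaw); z=np.sin(phi)*u-np.cos(phi)*np.array([0,0,1]); y=np.array([-u[1],u[0],0]); return np.c_[np.cross(y,z),y,z]
def rel(p0,R0,p,R): # normalised row
    return np.r_[R0.T@(p-p0), Ro.from_matrix(R0.T@R).as_rotvec()/2].round(4)
def plp(x,y,z): # plinth frame -> world
    u=U(PY); return PC+x*u+y*np.array([-u[1],u[0],0])+[0,0,z]
def now(): s=r.sense(); return s["tool_pos"],s["eef_rot"],s
E
python3 - <<'E'
from h import *
p,R,s=now()
g=TC-.037*U(TY); 
print(g, rel(p,R,g+[0,0,.12],toolR(TY,np.radians(35))))
E
```

```text
[0.563  0.1866 0.    ] [ 0.5912 -0.5784  0.1193 -0.2119 -0.254  -0.6722]
```

```bash
R='{"dx":0.591,"dy":-0.578,"dz":0.05,"wx":-0.212,"wy":-0.254,"wz":-0.672,"jaw":1}'; python3 -m crank '[{"dx":0.2,"dy":-0.2,"dz":0,"wz":-0.3,"jaw":1},{"dx":0.3,"dy":-0.3,"dz":0,"wz":-0.5,"jaw":1},{"dx":0.4,"dy":-0.4,"dz":0,"wz":-0.6,"jaw":1},{"dx":0.5,"dy":-0.5,"dz":0,"wz":-0.7,"jaw":1},{"dx":0.59,"dy":-0.58,"dz":0,"wz":-0.7,"jaw":1}]'
python3 - <<'E'
from h import *
p,R,s=now()
g=TC-.037*U(TY); 
print(s["joints"], rel(p,R,g+[0,0,.12],toolR(TY,np.radians(35))))
E
```

```text
[-74.3754  12.6262  87.4608   0.0032  79.9101  -7.2253] [ 0.5912 -0.5784  0.1193 -0.2119 -0.254  -0.6722]validation failed for argument at $[0]...
```

```bash
python3 -m crank '[{"dx":0.2,"dy":-0.2,"dz":0,"wx":0,"wy":0,"wz":-0.3,"jaw":1},{"dx":0.3,"dy":-0.3,"dz":0,"wx":0,"wy":0,"wz":-0.5,"jaw":1},{"dx":0.4,"dy":-0.4,"dz":0,"wx":0,"wy":0,"wz":-0.6,"jaw":1},{"dx":0.5,"dy":-0.5,"dz":0,"wx":0,"wy":0,"wz":-0.7,"jaw":1},{"dx":0.59,"dy":-0.58,"dz":0,"wx":0,"wy":0,"wz":-0.7,"jaw":1}]'
cat > g.py <<'E'
from h import *
p,R,s=now()
g=TC-.037*U(TY)
print(s["joints"], rel(p,R,g+[0,0,.12],toolR(TY,np.radians(35))))
E
python3 g.py
```

```text
time: 1.68
tool_pos: [0.3617, -0.285, 0.2396]
eef_rot: [[0.227, 0.974, 0.001], [0.974, -0.227, -0.001], [-0.0, 0.001, -1.0]]
wrist_force: [1.5, -0.3, -0.7]
opening: 0.085
finger_force: 0.0
[-48.0755 -10.6261 110.9983   0.0124  79.5689 -34.9658] [ 0.5051  0.0889  0.1195 -0.0679 -0.2999 -0.2169]
```

```bash
python3 -m crank '[{"dx":0.505,"dy":0.089,"dz":0.05,"wx":-0.068,"wy":-0.3,"wz":-0.217,"jaw":1},{"dx":0.505,"dy":0.089,"dz":0.05,"wx":-0.068,"wy":-0.3,"wz":-0.217,"jaw":1},{"dx":0.505,"dy":0.089,"dz":0.05,"wx":-0.068,"wy":-0.3,"wz":-0.217,"jaw":1},{"dx":0.505,"dy":0.089,"dz":0.05,"wx":-0.068,"wy":-0.3,"wz":-0.217,"jaw":1},{"dx":0.505,"dy":0.089,"dz":0.05,"wx":-0.068,"wy":-0.3,"wz":-0.217,"jaw":1}]';python3 g.py
```

```text
time: 2.3
tool_pos: [0.4786, -0.0129, 0.2098]
eef_rot: [[-0.177, 0.976, 0.125], [0.799, 0.217, -0.562], [-0.575, 0.0, -0.818]]
wrist_force: [0.9, -1.9, -0.4]
opening: 0.0855
finger_force: 0.0
[ 11.6009  -4.0698 115.0797 -37.1156  72.4343  11.7588] [ 0.1961  0.1255 -0.0281 -0.0001  0.0011 -0.0003]
```

```bash
python3 -m crank '[{"dx":0,"dy":0,"dz":0,"wx":0,"wy":0,"wz":0,"jaw":1}]';python3 g.py
```

```text
time: 2.42
tool_pos: [0.4793, -0.0111, 0.2082]
eef_rot: [[-0.183, 0.975, 0.123], [0.799, 0.22, -0.559], [-0.572, -0.004, -0.82]]
wrist_force: [-0.7, -0.9, 0.0]
opening: 0.0855
finger_force: 0.0
[ 11.6803  -3.8097 114.9494 -36.9103  72.3701  11.526 ] [ 0.1932  0.1255 -0.0279 -0.0004 -0.0007  0.0025]
```

```bash
python3 -m crank '[{"dx":0.193,"dy":0.1255,"dz":-0.028,"wx":0,"wy":0,"wz":0.002,"jaw":1},{"dx":0.193,"dy":0.1255,"dz":-0.028,"wx":0,"wy":0,"wz":0.002,"jaw":1},{"dx":0.193,"dy":0.1255,"dz":-0.028,"wx":0,"wy":0,"wz":0.002,"jaw":1},{"dx":0.193,"dy":0.1255,"dz":-0.028,"wx":0,"wy":0,"wz":0.002,"jaw":1},{"dx":0.193,"dy":0.1255,"dz":-0.028,"wx":0,"wy":0,"wz":0.002,"jaw":0.75}]'; sed -i 's/,.12\]/,.03]/' g.py; python3 g.py
```

```text
time: 3.05
tool_pos: [0.5646, 0.1813, 0.1201]
eef_rot: [[-0.172, 0.978, 0.119], [0.801, 0.209, -0.561], [-0.573, -0.001, -0.82]]
wrist_force: [-0.1, -0.1, -0.4]
opening: 0.0697
finger_force: 0.0
[ 27.6277  24.7019  92.6046 -34.6205  76.1993  28.1054] [ 0.0562 -0.0003  0.0707 -0.0028 -0.0004 -0.0029]
```

```bash
python3 -m crank '[{"dx":0.02,"dy":0,"dz":0.025,"wx":-0.002,"wy":0,"wz":-0.002,"jaw":0.75},{"dx":0.04,"dy":0,"dz":0.05,"wx":-0.002,"wy":0,"wz":-0.002,"jaw":0.75},{"dx":0.056,"dy":0,"dz":0.071,"wx":-0.002,"wy":0,"wz":-0.002,"jaw":0.75},{"dx":0.056,"dy":0,"dz":0.071,"wx":-0.002,"wy":0,"wz":-0.002,"jaw":0.75}]'
cat >> h.py <<'E'
def snap(name,cx,cy,w=.22):
    o=[]
    for n in("scene","top"):
        c=r.capture(n); q=proj(c,np.array([[cx,cy,.03]]))[0]; k=c["fx"]/1.1*w/2
        M=np.array([[200/k,0,200-q[0]*200/k],[0,200/k,200-q[1]*200/k]]); o.append(cv2.warpAffine(c["img"],M,(400,400),flags=cv2.INTER_CUBIC))
    cv2.imwrite(f"pics/{name}.png",np.hstack(o))
E
python3 - <<'E'
from h import *
snap("g1",.565,.16)
E
python3 g.py
```

```text
time: 3.55
tool_pos: [0.5621, 0.1833, 0.0309]
eef_rot: [[-0.174, 0.977, 0.121], [0.8, 0.212, -0.561], [-0.574, -0.001, -0.819]]
wrist_force: [-0.3, -0.7, -0.5]
opening: 0.0641
finger_force: 0.0
[ 27.9806  31.996   93.3509 -36.1493  69.5193  33.2899] [ 0.0037 -0.0008  0.0017  0.0002 -0.0002 -0.0029]
```

View pics/g1.png

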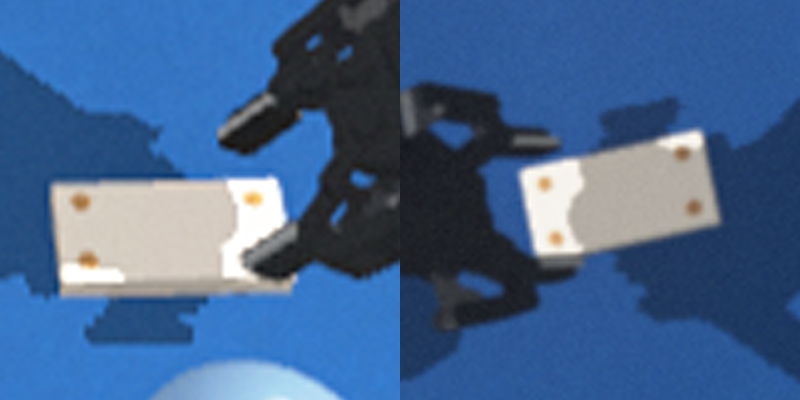

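The crop shows both fingers straddling the tile's near end, centred once parallax is allowed for. I'm going down.

```bash
python3 -m crank '[{"dx":0.006,"dy":-0.0005,"dz":0.007,"wx":0,"wy":0,"wz":-0.0025,"jaw":0.75},{"dx":0.0123,"dy":-0.0005,"dz":0.014,"wx":0,"wy":0,"wz":-0.0025,"jaw":0.75},{"dx":0.0123,"dy":-0.0005,"dz":0.014,"wx":0,"wy":0,"wz":-0.0025,"jaw":0.75}]'; python3 g.py;  python3 -m crank '[{"dx":0.0017,"dy":0,"dz":0.0025,"wx":0,"wy":0,"wz":0,"jaw":0.75},{"dx":0.0017,"dy":0,"dz":0.0025,"wx":0,"wy":0,"wz":0,"jaw":0.75}]'
```

```text
time: 4.03
tool_pos: [0.5619, 0.1877, 0.0126]
eef_rot: [[-0.18, 0.976, 0.124], [0.799, 0.218, -0.56], [-0.573, -0.002, -0.819]]
wrist_force: [0.6, 0.5, -0.0]
opening: 0.064
finger_force: 0.0
[ 28.2976  33.9885  93.2007 -36.4274  68.251   34.2217] [-0.011   0.0008 -0.0136 -0.0004 -0.0002  0.001 ]
time: 4.28
tool_pos: [0.5625, 0.1878, 0.0102]
eef_rot: [[-0.179, 0.976, 0.125], [0.8, 0.218, -0.559], [-0.573, -0.001, -0.819]]
wrist_force: [0.4, 0.4, -0.7]
opening: 0.0638
finger_force: 0.0
```

```bash
python3 -m crank '[{"dx":0.0011,"dy":0,"dz":0.0016,"wx":0,"wy":0,"wz":0,"jaw":0.68},{"dx":0.0011,"dy":0,"dz":0.0016,"wx":0,"wy":0,"wz":0,"jaw":0.68},{"dx":0.0011,"dy":0,"dz":0.0016,"wx":0,"wy":0,"wz":0,"jaw":0.68}]'
```

```text
time: 4.65
tool_pos: [0.5626, 0.1878, 0.0085]
eef_rot: [[-0.179, 0.976, 0.125], [0.8, 0.218, -0.559], [-0.573, -0.0, -0.82]]
wrist_force: [-0.1, -0.2, -0.3]
opening: 0.0583
finger_force: 0.0
```

```bash
python3 -m crank '[{"dx":0,"dy":0,"dz":0,"wx":0,"wy":0,"wz":0,"jaw":0.655},{"dx":0,"dy":0,"dz":0,"wx":0,"wy":0,"wz":0,"jaw":0.655},{"dx":0,"dy":0,"dz":0,"wx":0,"wy":0,"wz":0,"jaw":0.655}]'; python3 -m crank '[{"dx":0,"dy":0,"dz":0,"wx":0,"wy":0,"wz":0,"jaw":0.645},{"dx":0,"dy":0,"dz":0,"wx":0,"wy":0,"wz":0,"jaw":0.645},{"dx":0,"dy":0,"dz":0,"wx":0,"wy":0,"wz":0,"jaw":0.645}]'
```

```text
time: 5.03
tool_pos: [0.5629, 0.1879, 0.0086]
eef_rot: [[-0.179, 0.976, 0.125], [0.8, 0.218, -0.559], [-0.573, 0.0, -0.82]]
wrist_force: [1.7, 0.5, 0.8]
opening: 0.0561
finger_force: 1.6
time: 5.4
tool_pos: [0.5629, 0.188, 0.0088]
eef_rot: [[-0.179, 0.976, 0.125], [0.8, 0.218, -0.559], [-0.573, 0.0, -0.82]]
wrist_force: [1.1, 2.3, 2.5]
opening: 0.0555
finger_force: 21.0
```

```bash
cat > c.py <<'E'
from h import *
import sys
# tile centre of box & its long axis in tool frame, fixed at grasp A
p0=np.array([.5629,.188,.0088]); R0=toolR(-1.351,np.arcsin(.573))
c=np.array([TC[0],TC[1],.007]); G=R0.T@(c-p0); GR=R0.T@toolR(-1.351,0)
# desired tile: x_p of leading end, tilt th (tile turned), z lift, -> tool pose with edge pivot
def tool(xe,ye,z,th,dphi=0):
    # tile box lower leading edge at plinth (xe,ye,z); tile turned by th (rad) about it
    e=plp(xe,ye,z); Rt=toolR(PY,-th)
    ux=-Rt[:,0]; n=-Rt[:,2]   # along +x end, top normal
    cen=e-ux*.055+n*.007
    Rtool=Rt@GR.T; return cen-Rtool@G,Rtool
def tilenow():
    p,R,s=now(); cen=p+R@G; Rt=R@GR; u=U(PY); ux=-Rt[:,0]; e=cen+ux*.055+Rt[:,2]*.007-PC
    return dict(edge_xp=e@u,edge_yp=e@[-u[1],u[0],0],edge_z=e[2],turn=np.degrees(np.arctan2(-ux[2],ux@u)),yawerr=np.degrees(np.arcsin(ux@np.array([-u[1],u[0],0]))))
if __name__=="__main__":
    a=[float(x) for x in sys.argv[1:]]
    p,R,s=now(); print({k:round(float(v),4) for k,v in tilenow().items()}, s["joints"].round(0))
    for i in range(0,len(a),4):
        print(a[i:i+4],rel(p,R,*tool(a[i],a[i+1],a[i+2],np.radians(a[i+3]))))
E
python3 -m crank '[{"dx":0,"dy":0,"dz":0,"wx":0,"wy":0,"wz":0,"jaw":0.63},{"dx":0,"dy":0,"dz":0,"wx":0,"wy":0,"wz":0,"jaw":0.63},{"dx":-0.013,"dy":0,"dz":-0.018,"wx":0,"wy":0,"wz":0,"jaw":0.63},{"dx":-0.018,"dy":0,"dz":-0.025,"wx":0,"wy":0,"wz":0,"jaw":0.63},{"dx":-0.018,"dy":0,"dz":-0.025,"wx":0,"wy":0,"wz":0,"jaw":0.63}]'; python3 c.py -.09 0 .02 0
```

```text
time: 6.02
tool_pos: [0.5633, 0.1875, 0.0404]
eef_rot: [[-0.178, 0.976, 0.126], [0.8, 0.218, -0.558], [-0.573, 0.002, -0.82]]
wrist_force: [0.3, 0.3, -2.5]
opening: 0.0545
finger_force: 49.6
{'edge_xp': -0.2752, 'edge_yp': 0.0814, 'edge_z': 0.0315, 'turn': 0.0336, 'yawerr': -2.1395} [ 28.  31.  93. -36.  70.  33.]
[-0.09, 0.0, 0.02, 0.0] [-0.1477 -0.078   0.1171 -0.01   -0.0003 -0.0158]
```

```bash
python3 -m crank '[{"dx":-0.04,"dy":-0.02,"dz":0.03,"wx":-0.003,"wy":0,"wz":-0.004,"jaw":0.63},{"dx":-0.08,"dy":-0.042,"dz":0.063,"wx":-0.006,"wy":0,"wz":-0.008,"jaw":0.63},{"dx":-0.12,"dy":-0.064,"dz":0.095,"wx":-0.008,"wy":0,"wz":-0.013,"jaw":0.63},{"dx":-0.148,"dy":-0.078,"dz":0.117,"wx":-0.01,"wy":0,"wz":-0.016,"jaw":0.63},{"dx":-0.148,"dy":-0.078,"dz":0.117,"wx":-0.01,"wy":0,"wz":-0.016,"jaw":0.63}]'
cat > mt.py <<'E'
from h import *
from c import tilenow
t=tilenow(); print({k:round(float(v),4) for k,v in t.items()})
cs=[r.capture("scene"),r.capture("top")]
e=plp(t["edge_xp"]-.055,t["edge_yp"],t["edge_z"]); 
print("tile fit",*fit(cs,"tile",[.11,.056,.014],[e[0],e[1],e[2],PY],True),"expected",e,PY)
q=PC; print("plinth",*fit(cs,"plinth",[.14,.12,.025],[*q[:2],0,PY],True))
snap("g2",.555,-.08,.4)
E
python3 mt.py; python3 c.py -.09 0 .001 0
```

```text
time: 6.65
tool_pos: [0.5255, -0.0161, 0.0273]
eef_rot: [[-0.208, 0.968, 0.14], [0.793, 0.251, -0.556], [-0.573, -0.005, -0.82]]
wrist_force: [0.2, 1.1, -1.8]
opening: 0.0547
finger_force: 49.8
{'edge_xp': -0.0878, 'edge_yp': -0.0038, 'edge_z': 0.0185, 'turn': 0.0029, 'yawerr': -0.1949}
tile fit [ 0.5357 -0.0534  0.0156 -1.3214] -1.753260045854824 expected [ 0.5346 -0.0533  0.0185] -1.314
plinth [ 0.5745 -0.1915 -0.0037 -1.3184] -1.924822919792328
{'edge_xp': -0.0906, 'edge_yp': 0.0001, 'edge_z': 0.0194, 'turn': 0.0033, 'yawerr': 0.1142} [ 10.  19. 113. -45.  54.  24.]
[-0.09, 0.0, 0.001, 0.0] [ 0.0101  0.0001  0.0154 -0.0002 -0.      0.0014]
```

View pics/g2.png

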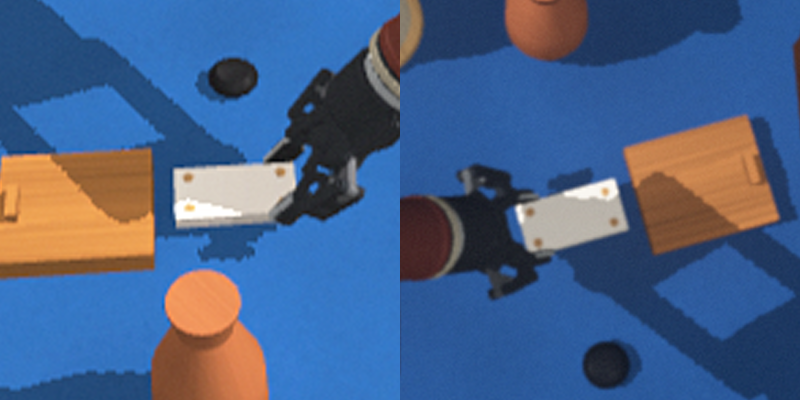

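The crop shows the tile square in front of the plinth, about 20 mm short of its front edge in both views, which matches the model. I'm lowering it and pushing it forward to contact.

```bash
python3 -m crank '[{"dx":0.0055,"dy":0,"dz":0.008,"wx":0,"wy":0,"wz":0.0014,"jaw":0.63},{"dx":0.0095,"dy":0,"dz":0.0139,"wx":0,"wy":0,"wz":0.0014,"jaw":0.63},{"dx":0.0095,"dy":0,"dz":0.0139,"wx":0,"wy":0,"wz":0.0014,"jaw":0.63}]'; python3 c.py -.08 0 .001 0 -.075 0 .001 0
```

```text
time: 7.42
tool_pos: [0.5267, -0.0138, 0.0101]
eef_rot: [[-0.208, 0.968, 0.142], [0.793, 0.252, -0.555], [-0.573, -0.003, -0.82]]
wrist_force: [-0.7, -0.0, -2.6]
opening: 0.0545
finger_force: 49.8
{'edge_xp': -0.0897, 'edge_yp': -0.0018, 'edge_z': 0.0013, 'turn': 0.0101, 'yawerr': -0.0918} [ 10.  21. 113. -46.  53.  26.]
[-0.08, 0.0, 0.001, 0.0] [-0.0078  0.0016  0.0058 -0.0016 -0.0001  0.0002]
[-0.075, 0.0, 0.001, 0.0] [-0.0119  0.0016  0.0087 -0.0016 -0.0001  0.0002]
```

```bash
python3 -m crank '[{"dx":-0.004,"dy":0.001,"dz":0.0028,"wx":0,"wy":0,"wz":0,"jaw":0.63},{"dx":-0.008,"dy":0.0018,"dz":0.0057,"wx":0,"wy":0,"wz":0,"jaw":0.63},{"dx":-0.0115,"dy":0.0018,"dz":0.008,"wx":0,"wy":0,"wz":0,"jaw":0.63},{"dx":-0.0123,"dy":0.0018,"dz":0.0086,"wx":0,"wy":0,"wz":0,"jaw":0.63},{"dx":-0.0123,"dy":0.0018,"dz":0.0086,"wx":0,"wy":0,"wz":0,"jaw":0.63}]'; python3 c.py;  python3 -m crank '[{"dx":-0.0008,"dy":0,"dz":0.0006,"wx":0,"wy":0,"wz":0,"jaw":0.63},{"dx":-0.0016,"dy":0,"dz":0.0012,"wx":0,"wy":0,"wz":0,"jaw":0.63},{"dx":-0.0016,"dy":0,"dz":0.0012,"wx":0,"wy":0,"wz":0,"jaw":0.63}]'; python3 c.py
```

```text
time: 8.05
tool_pos: [0.5332, -0.0278, 0.0114]
eef_rot: [[-0.207, 0.968, 0.144], [0.793, 0.252, -0.555], [-0.573, -0.0, -0.82]]
wrist_force: [-0.5, 0.6, -2.4]
opening: 0.0549
finger_force: 49.8
{'edge_xp': -0.0745, 'edge_yp': 0.0009, 'edge_z': 0.0026, 'turn': 0.0009, 'yawerr': -0.1125} [  9.  21. 113. -46.  52.  25.]
time: 8.43
tool_pos: [0.5337, -0.0296, 0.0113]
eef_rot: [[-0.207, 0.968, 0.144], [0.793, 0.252, -0.555], [-0.573, -0.001, -0.82]]
wrist_force: [-0.8, 0.5, -2.0]
opening: 0.055
finger_force: 49.8
{'edge_xp': -0.0726, 'edge_yp': 0.0009, 'edge_z': 0.0025, 'turn': -0.0012, 'yawerr': -0.0945} [  8.  21. 113. -46.  52.  25.]
```

```bash
python3 -m crank '[{"dx":-0.0012,"dy":0,"dz":0.0009,"wx":0,"wy":0,"wz":0,"jaw":0.63},{"dx":-0.0012,"dy":0,"dz":0.0009,"wx":0,"wy":0,"wz":0,"jaw":0.63}]'; python3 c.py
```

```text
time: 8.68
tool_pos: [0.5341, -0.0312, 0.0112]
eef_rot: [[-0.207, 0.968, 0.144], [0.793, 0.252, -0.555], [-0.573, -0.001, -0.82]]
wrist_force: [0.3, -0.4, -3.2]
opening: 0.0543
finger_force: 49.8
{'edge_xp': -0.071, 'edge_yp': 0.0009, 'edge_z': 0.0024, 'turn': -0.0012, 'yawerr': -0.1002} [  8.  21. 113. -46.  52.  25.]
```

```bash
python3 -m crank '[{"dx":-0.0008,"dy":0,"dz":0.0006,"wx":0,"wy":0,"wz":0,"jaw":0.63},{"dx":-0.0008,"dy":0,"dz":0.0006,"wx":0,"wy":0,"wz":0,"jaw":0.63}]'; python3 c.py
```

```text
time: 8.93
tool_pos: [0.5343, -0.032, 0.0112]
eef_rot: [[-0.207, 0.968, 0.144], [0.793, 0.252, -0.555], [-0.573, -0.001, -0.82]]
wrist_force: [-0.2, 0.6, -2.2]
opening: 0.0545
finger_force: 49.9
{'edge_xp': -0.0701, 'edge_yp': 0.001, 'edge_z': 0.0024, 'turn': 0.0033, 'yawerr': -0.0915} [  8.  21. 113. -46.  52.  25.]
```

```bash
python3 -m crank '[{"dx":-0.0008,"dy":0,"dz":0.0006,"wx":0,"wy":0,"wz":0,"jaw":0.63},{"dx":-0.0008,"dy":0,"dz":0.0006,"wx":0,"wy":0,"wz":0,"jaw":0.63}]'; python3 c.py
```

```text
time: 9.18
tool_pos: [0.5343, -0.0322, 0.0108]
eef_rot: [[-0.208, 0.968, 0.144], [0.794, 0.253, -0.553], [-0.572, -0.0, -0.82]]
wrist_force: [-1.9, 5.5, -1.3]
opening: 0.055
finger_force: 50.3
{'edge_xp': -0.07, 'edge_yp': 0.0009, 'edge_z': 0.0019, 'turn': 0.0803, 'yawerr': -0.0747} [  8.  21. 113. -46.  52.  25.]
```

```bash
python3 -m crank '[{"dx":-0.0008,"dy":0,"dz":0.0006,"wx":0,"wy":0,"wz":0,"jaw":0.63},{"dx":-0.0008,"dy":0,"dz":0.0006,"wx":0,"wy":0,"wz":0,"jaw":0.63}]'; python3 c.py
```

```text
time: 9.43
tool_pos: [0.5343, -0.0322, 0.0104]
eef_rot: [[-0.208, 0.967, 0.144], [0.794, 0.253, -0.552], [-0.571, -0.0, -0.821]]
wrist_force: [-4.1, 11.0, 0.5]
opening: 0.055
finger_force: 50.7
{'edge_xp': -0.07, 'edge_yp': 0.0009, 'edge_z': 0.0014, 'turn': 0.1549, 'yawerr': -0.0545} [  8.  21. 113. -46.  52.  25.]
```

Contact shows at edge x = -0.070, as measured, with a stiffness of about 5.5 N/mm. Next I tip the tile up with the firm grip, backing off as its corner slides down the front.

```bash
cat > arc.py <<'E'
from c import *
import sys
def arc(ths,dx,z):  # dx: extra back-off
    p,R,s=now(); print({k:round(float(v),4) for k,v in tilenow().items()}, s["joints"].round(0))
    for th in ths:
        t=np.radians(th); print(th,rel(p,R,*tool(-.07-.014*np.sin(t)-dx,0.001,z,t)))
a=[float(x) for x in sys.argv[1:]]; arc(a[2:],a[0],a[1])
E
python3 arc.py .003 .003 0 6 12 18 24 30
```

```text
{'edge_xp': -0.07, 'edge_yp': 0.0009, 'edge_z': 0.0014, 'turn': 0.1549, 'yawerr': -0.0545} [  8.  21. 113. -46.  52.  25.]
0.0 [ 0.0017 -0.     -0.0029 -0.0004 -0.0014 -0.0003]
6.0 [-0.0038 -0.     -0.0109 -0.0003  0.051  -0.0003]
12.0 [-0.01   -0.     -0.0181 -0.0003  0.1034 -0.0004]
18.0 [-0.0169 -0.     -0.0245 -0.0003  0.1557 -0.0004]
24.0 [-0.0244 -0.     -0.03   -0.0003  0.2081 -0.0004]
30.0 [-0.0324 -0.     -0.0346 -0.0003  0.2604 -0.0004]
```

```bash
python3 -m crank '[{"dx":-0.0038,"dy":0,"dz":-0.0109,"wx":0,"wy":0.051,"wz":0,"jaw":0.63},{"dx":-0.010,"dy":0,"dz":-0.0181,"wx":0,"wy":0.1034,"wz":0,"jaw":0.63},{"dx":-0.0169,"dy":0,"dz":-0.0245,"wx":0,"wy":0.1557,"wz":0,"jaw":0.63},{"dx":-0.0244,"dy":0,"dz":-0.03,"wx":0,"wy":0.2081,"wz":0,"jaw":0.63},{"dx":-0.0324,"dy":0,"dz":-0.0346,"wx":0,"wy":0.2604,"wz":0,"jaw":0.63}]'; python3 arc.py .001 .002 36 42 48 54 60
```

```text
time: 10.05
tool_pos: [0.5366, -0.0407, 0.0588]
eef_rot: [[-0.252, 0.967, 0.022], [0.964, 0.253, -0.084], [-0.086, -0.0, -0.996]]
wrist_force: [0.4, -0.8, -1.9]
opening: 0.0547
finger_force: 49.8
{'edge_xp': -0.0781, 'edge_yp': 0.001, 'edge_z': 0.0045, 'turn': 30.0039, 'yawerr': -0.0452} [-10.  12. 110.  -5.  57. -22.]
36.0 [-0.0054 -0.0001 -0.0047 -0.      0.0523 -0.0004]
42.0 [-0.0117 -0.0001 -0.0112 -0.      0.1047 -0.0004]
48.0 [-0.0188 -0.0001 -0.0169  0.      0.157  -0.0004]
54.0 [-0.0264 -0.0001 -0.0217  0.      0.2094 -0.0004]
60.0 [-0.0347 -0.0001 -0.0255  0.0001  0.2618 -0.0004]
```

```bash
python3 -m crank '[{"dx":-0.0054,"dy":0,"dz":-0.0047,"wx":0,"wy":0.0523,"wz":0,"jaw":0.63},{"dx":-0.0117,"dy":0,"dz":-0.0112,"wx":0,"wy":0.1047,"wz":0,"jaw":0.63},{"dx":-0.0188,"dy":0,"dz":-0.0169,"wx":0,"wy":0.157,"wz":0,"jaw":0.63},{"dx":-0.0264,"dy":0,"dz":-0.0217,"wx":0,"wy":0.2094,"wz":0,"jaw":0.63},{"dx":-0.0347,"dy":0,"dz":-0.0255,"wx":0,"wy":0.2618,"wz":0,"jaw":0.63}]'; python3 arc.py .001 .002 66 72 78 84 90
```

```text
time: 10.68
tool_pos: [0.5448, -0.0725, 0.0871]
eef_rot: [[-0.229, 0.967, -0.107], [0.877, 0.253, 0.409], [0.423, -0.0, -0.906]]
wrist_force: [0.5, 0.6, -2.3]
opening: 0.0547
finger_force: 49.9
{'edge_xp': -0.0826, 'edge_yp': 0.0009, 'edge_z': 0.0019, 'turn': 59.9616, 'yawerr': -0.0476} [-27.  22.  97.  19.  79. -48.]
66.0 [-0.0056  0.0001 -0.0068  0.0001  0.0527 -0.0006]
72.0 [-0.0126  0.0001 -0.013   0.0002  0.1051 -0.0006]
78.0 [-0.0203  0.0001 -0.0184  0.0002  0.1574 -0.0006]
84.0 [-0.0287  0.0001 -0.023   0.0002  0.2098 -0.0006]
90.0 [-0.0377  0.0001 -0.0267  0.0003  0.2621 -0.0005]
```

```bash
python3 -m crank '[{"dx":-0.0056,"dy":0,"dz":-0.0068,"wx":0,"wy":0.0527,"wz":0,"jaw":0.63},{"dx":-0.0126,"dy":0,"dz":-0.013,"wx":0,"wy":0.1051,"wz":0,"jaw":0.63},{"dx":-0.0203,"dy":0,"dz":-0.0184,"wx":0,"wy":0.1574,"wz":0,"jaw":0.63},{"dx":-0.0287,"dy":0,"dz":-0.023,"wx":0,"wy":0.2098,"wz":0,"jaw":0.63},{"dx":-0.0377,"dy":0,"dz":-0.0267,"wx":0,"wy":0.2621,"wz":0,"jaw":0.63}]'; python3 arc.py .000 .001 90; python3 arc.py -.001 -.001 90
python3 - <<'E'
from h import *
snap("g3",.555,-.1,.4)
E
```

```text
time: 11.3
tool_pos: [0.5562, -0.1166, 0.0949]
eef_rot: [[-0.144, 0.968, -0.207], [0.555, 0.253, 0.793], [0.819, -0.001, -0.573]]
wrist_force: [0.5, 1.1, -2.1]
opening: 0.0548
finger_force: 49.9
{'edge_xp': -0.0849, 'edge_yp': 0.0007, 'edge_z': 0.0016, 'turn': 89.987, 'yawerr': -0.0387} [-37.  43.  78.  32. 105. -57.]
90.0 [-0.001   0.0002 -0.0004  0.0004  0.0001 -0.0007]
{'edge_xp': -0.0849, 'edge_yp': 0.0007, 'edge_z': 0.0016, 'turn': 89.987, 'yawerr': -0.0387} [-37.  43.  78.  32. 105. -57.]
90.0 [-0.0032  0.0002 -0.0001  0.0004  0.0001 -0.0007]
```

View pics/g3.png

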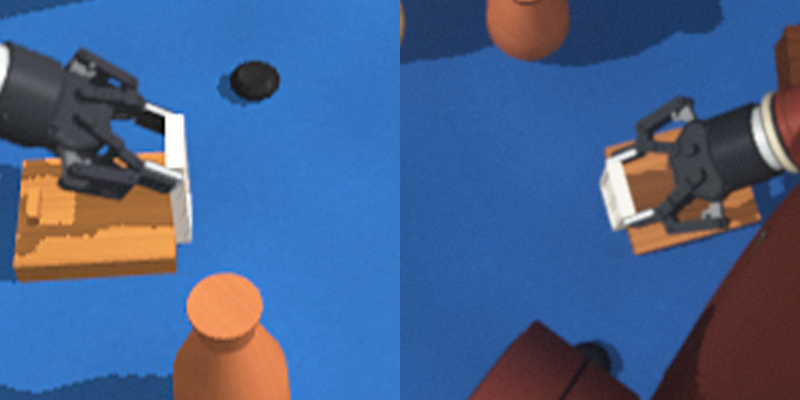

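The crop shows the tile standing upright in the gripper against the plinth front, centred. I press it lightly against the front and seat it on the mantel.

```bash
python3 -m crank '[{"dx":-0.001,"dy":0,"dz":-0.0008,"wx":0,"wy":0,"wz":-0.0005,"jaw":0.63},{"dx":-0.002,"dy":0,"dz":-0.0016,"wx":0,"wy":0,"wz":-0.0005,"jaw":0.63},{"dx":-0.002,"dy":0,"dz":-0.0016,"wx":0,"wy":0,"wz":-0.0005,"jaw":0.63}]'; python3 arc.py 0 0 90
```

```text
time: 11.78
tool_pos: [0.5565, -0.1172, 0.0946]
eef_rot: [[-0.146, 0.967, -0.208], [0.557, 0.254, 0.791], [0.818, -0.0, -0.575]]
wrist_force: [-3.0, 2.7, -4.2]
opening: 0.0548
finger_force: 49.6
{'edge_xp': -0.084, 'edge_yp': 0.001, 'edge_z': 0.0012, 'turn': 89.8266, 'yawerr': -0.0044} [-37.  43.  78.  31. 105. -57.]
90.0 [-0.0012  0.      0.0005 -0.0002  0.0015  0.0001]
```

```bash
python3 -m crank '[{"dx":-0.0012,"dy":0,"dz":0.0009,"wx":0,"wy":0,"wz":0,"jaw":0.63},{"dx":-0.0011,"dy":0,"dz":0.0011,"wx":0,"wy":0,"wz":0,"jaw":0.63},{"dx":-0.0011,"dy":0,"dz":0.0011,"wx":0,"wy":0,"wz":0,"jaw":0.63}]'; python3 arc.py 0 0 90
```

```text
time: 12.15
tool_pos: [0.557, -0.1175, 0.0933]
eef_rot: [[-0.146, 0.967, -0.207], [0.556, 0.253, 0.792], [0.818, 0.001, -0.575]]
wrist_force: [-0.8, 4.5, 1.7]
opening: 0.0544
finger_force: 49.9
{'edge_xp': -0.0837, 'edge_yp': 0.0014, 'edge_z': -0.0001, 'turn': 89.894, 'yawerr': 0.0646} [-37.  44.  78.  31. 105. -57.]
90.0 [ 0.0001 -0.0003  0.0001  0.0006  0.0009  0.0002]
```

```bash
cat > b.py <<'E'
from h import *
import sys
def pl(p): u=U(PY); d=p-PC; return np.array([d@u,d@[-u[1],u[0],0],d[2]])
def show():
    p,R,s=now(); u=U(PY); print("tcp_pl",pl(p),"tilt",np.degrees(np.arctan2(R[:,2]@u,-R[2,2])).round(2),"F_pl",pl(PC+s["wrist_force"]),"ff",s["finger_force"],s["joints"].round(0)); return p,R
if __name__=="__main__":
    a=[float(x) for x in sys.argv[1:]]; p,R=show()
    for i in range(0,len(a),4): print(a[i:i+4],rel(p,R,plp(*a[i:i+3]),toolR(PY,np.radians(a[i+3]))))
E
python3 -m crank '[{"dx":0,"dy":0,"dz":0,"wx":0,"wy":0,"wz":0,"jaw":0.64},{"dx":0,"dy":0,"dz":0,"wx":0,"wy":0,"wz":0,"jaw":0.648},{"dx":0,"dy":0,"dz":0,"wx":0,"wy":0,"wz":0,"jaw":0.653},{"dx":0,"dy":0,"dz":0,"wx":0,"wy":0,"wz":0,"jaw":0.656},{"dx":0,"dy":0,"dz":0,"wx":0,"wy":0,"wz":0,"jaw":0.656}]'; python3 b.py
```

```text
time: 12.78
tool_pos: [0.557, -0.1184, 0.0927]
eef_rot: [[-0.146, 0.968, -0.206], [0.557, 0.252, 0.791], [0.818, 0.001, -0.576]]
wrist_force: [0.9, -0.0, -0.5]
opening: 0.0562
finger_force: 0.1
tcp_pl [-0.0742  0.0014  0.0927] tilt -54.85 F_pl [ 0.2308  0.8184 -0.5099] ff 0.11727340053766966 [-37.  44.  78.  31. 105. -57.]
```

```bash
python3 -m crank '[{"dx":0,"dy":0,"dz":0,"wx":0,"wy":0,"wz":0,"jaw":0.78},{"dx":0,"dy":0,"dz":0,"wx":0,"wy":0,"wz":0,"jaw":0.78},{"dx":0,"dy":0,"dz":0,"wx":0,"wy":0,"wz":0,"jaw":0.78},{"dx":0.001,"dy":0,"dz":0.001,"wx":0,"wy":-0.07,"wz":0,"jaw":0.78},{"dx":0.002,"dy":0,"dz":0.003,"wx":0,"wy":-0.14,"wz":0,"jaw":0.78}]'; python3 b.py -.082 .001 .0925 40
python3 - <<'E'
from h import *
snap("g4",.555,-.1,.3)
E
```

```text
time: 13.4
tool_pos: [0.5559, -0.115, 0.092]
eef_rot: [[-0.197, 0.968, -0.157], [0.756, 0.252, 0.604], [0.625, 0.0, -0.781]]
wrist_force: [-0.7, 0.0, 0.9]
opening: 0.0665
finger_force: 0.0
tcp_pl [-0.0778  0.0012  0.092 ] tilt -38.65 F_pl [-0.1892 -0.6473  0.918 ] ff 0.0 [-34.  33.  86.  25.  92. -54.]
[-0.082, 0.001, 0.0925, 40.0] [ 0.0036 -0.0002  0.0023  0.     -0.6864 -0.0012]
```

View pics/g4.png

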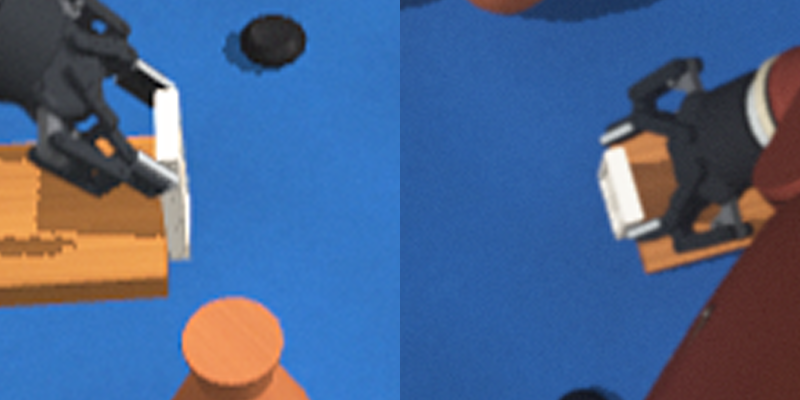

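The crop shows the tile standing by itself, upright and flush with the plinth, with the fingers clear on both sides. I swing the tool over to the other side for the second grip.

```bash
python3 -m crank '[{"dx":0.001,"dy":0,"dz":0,"wx":0,"wy":-0.085,"wz":0,"jaw":0.78},{"dx":0.002,"dy":0,"dz":0.001,"wx":0,"wy":-0.17,"wz":0,"jaw":0.78},{"dx":0.003,"dy":0,"dz":0.002,"wx":0,"wy":-0.255,"wz":0,"jaw":0.78},{"dx":0.0036,"dy":0,"dz":0.0023,"wx":0,"wy":-0.34,"wz":0,"jaw":0.78},{"dx":0.0036,"dy":0,"dz":0.0023,"wx":0,"wy":-0.425,"wz":0,"jaw":0.78}]'; python3 b.py -.082 .001 .0925 40
```

```text
time: 14.12
tool_pos: [0.5548, -0.1106, 0.0934]
eef_rot: [[-0.248, 0.968, 0.044], [0.953, 0.252, -0.169], [-0.174, 0.0, -0.985]]
wrist_force: [-0.9, 0.0, -0.0]
opening: 0.0667
finger_force: 0.0
tcp_pl [-0.0823  0.0013  0.0934] tilt 10.04 F_pl [-0.2762 -0.9002 -0.0343] ff 0.0 [-14.  11. 107. -10.  58. -24.]
[-0.082, 0.001, 0.0925, 40.0] [-0.0001 -0.0003  0.0009 -0.0003 -0.2614 -0.0011]
```

```bash
python3 -m crank '[{"dx":0,"dy":-0.0003,"dz":0.0009,"wx":0,"wy":-0.087,"wz":-0.001,"jaw":0.78},{"dx":0,"dy":-0.0003,"dz":0.0009,"wx":0,"wy":-0.174,"wz":-0.001,"jaw":0.78},{"dx":0,"dy":-0.0003,"dz":0.0009,"wx":0,"wy":-0.261,"wz":-0.001,"jaw":0.78},{"dx":0,"dy":-0.0003,"dz":0.0009,"wx":0,"wy":-0.261,"wz":-0.001,"jaw":0.7},{"dx":0,"dy":-0.0003,"dz":0.0009,"wx":0,"wy":-0.261,"wz":-0.001,"jaw":0.7}]'; python3 b.py -.082 .001 .0925 40
```

```text
time: 14.75
tool_pos: [0.5545, -0.1106, 0.0918]
eef_rot: [[-0.197, 0.967, 0.16], [0.745, 0.254, -0.617], [-0.637, -0.002, -0.771]]
wrist_force: [-0.8, -0.1, 0.9]
opening: 0.0602
finger_force: 0.0
tcp_pl [-0.0823  0.0009  0.0918] tilt 39.57 F_pl [-0.149  -0.7766  0.8944] ff 0.0 [  1.  13. 113. -49.  55.  17.]
[-0.082, 0.001, 0.0925, 40.0] [-0.0007  0.0001 -0.0003 -0.001  -0.0038  0.0007]
```

```bash
python3 -m crank '[{"dx":0,"dy":0,"dz":0,"wx":0,"wy":0,"wz":0,"jaw":0.66},{"dx":0,"dy":0,"dz":0,"wx":0,"wy":0,"wz":0,"jaw":0.653},{"dx":0,"dy":0,"dz":0,"wx":0,"wy":0,"wz":0,"jaw":0.645},{"dx":0,"dy":0,"dz":0,"wx":0,"wy":0,"wz":0,"jaw":0.63},{"dx":0,"dy":0,"dz":0,"wx":0,"wy":0,"wz":0,"jaw":0.63}]'; python3 b.py
```

```text
time: 15.38
tool_pos: [0.555, -0.1108, 0.0932]
eef_rot: [[-0.195, 0.967, 0.163], [0.743, 0.254, -0.619], [-0.64, 0.0, -0.768]]
wrist_force: [0.1, -1.0, 5.8]
opening: 0.0546
finger_force: 51.1
tcp_pl [-0.082   0.0014  0.0932] tilt 39.81 F_pl [ 0.9629 -0.1412  5.8001] ff 51.12301826477051 [  1.  13. 113. -50.  55.  17.]
```

```bash
cat > lay.py <<'E'
from b import *
def lay(lift,dx,ths):
    p,R=show(); u=U(PY)
    for th in ths:
        a=np.radians(th-90); rot=np.array([[np.cos(a),np.sin(a)],[-np.sin(a),np.cos(a)]])
        q=np.array([-.07+dx,.025+lift])+rot@np.array([-.012,.0682])
        print(th,rel(p,R,plp(q[0],.0008,q[1]),toolR(PY,np.radians(39.8-(th-90)))))
a=[float(x) for x in sys.argv[1:]]; lay(a[0],a[1],a[2:])
E
python3 lay.py .005 0 90 96 102 108 114 120
```

```text
tcp_pl [-0.082   0.0014  0.0932] tilt 39.81 F_pl [ 0.9629 -0.1412  5.8001] ff 51.12301826477051 [  1.  13. 113. -50.  55.  17.]
90.0 [-0.0032 -0.0006 -0.0039  0.0002  0.0001  0.0002]
96.0 [-0.0093 -0.0006  0.0001  0.0002  0.0525  0.0002]
102.0 [-0.015  -0.0006  0.0046  0.0002  0.1048  0.0002]
108.0 [-0.0201 -0.0006  0.0097  0.0002  0.1572  0.0002]
114.0 [-0.0247 -0.0006  0.0153  0.0001  0.2095  0.0002]
120.0 [-0.0286 -0.0006  0.0214  0.0001  0.2619  0.0002]
```

```bash
python3 -m crank '[{"dx":-0.0032,"dy":-0.0003,"dz":-0.0039,"wx":0,"wy":0,"wz":0,"jaw":0.63},{"dx":-0.0093,"dy":-0.0006,"dz":0.0001,"wx":0,"wy":0.0525,"wz":0,"jaw":0.63},{"dx":-0.015,"dy":-0.0006,"dz":0.0046,"wx":0,"wy":0.1048,"wz":0,"jaw":0.63},{"dx":-0.0201,"dy":-0.0006,"dz":0.0097,"wx":0,"wy":0.1572,"wz":0,"jaw":0.63},{"dx":-0.0247,"dy":-0.0006,"dz":0.0153,"wx":0,"wy":0.2095,"wz":0,"jaw":0.63}]'; python3 lay.py .005 0 120 126 132 138 144
```

```text
time: 16.0
tool_pos: [0.5608, -0.138, 0.0958]
eef_rot: [[-0.246, 0.967, 0.068], [0.932, 0.255, -0.258], [-0.267, -0.0, -0.964]]
wrist_force: [-0.8, 0.0, -2.4]
opening: 0.0547
finger_force: 51.2
tcp_pl [-0.0543  0.0001  0.0958] tilt 15.47 F_pl [-0.2043 -0.7722 -2.418 ] ff 51.19521081447601 [-14.  11. 107. -17.  55. -20.]
120.0 [-0.0075  0.0007  0.0029 -0.0001  0.0495  0.0007]
126.0 [-0.0132  0.0007  0.0074 -0.0001  0.1019  0.0007]
132.0 [-0.0183  0.0006  0.0125 -0.0002  0.1542  0.0007]
138.0 [-0.0229  0.0006  0.0181 -0.0002  0.2066  0.0007]
144.0 [-0.0269  0.0006  0.0241 -0.0002  0.2589  0.0007]
```

```bash
python3 -m crank '[{"dx":-0.0075,"dy":0.0006,"dz":0.0029,"wx":0,"wy":0.0495,"wz":0.0005,"jaw":0.63},{"dx":-0.0132,"dy":0.0006,"dz":0.0074,"wx":0,"wy":0.1019,"wz":0.0005,"jaw":0.63},{"dx":-0.0183,"dy":0.0006,"dz":0.0125,"wx":0,"wy":0.1542,"wz":0.0005,"jaw":0.63},{"dx":-0.0229,"dy":0.0006,"dz":0.0181,"wx":0,"wy":0.2066,"wz":0.0005,"jaw":0.63},{"dx":-0.0269,"dy":0.0006,"dz":0.0241,"wx":0,"wy":0.2589,"wz":0.0005,"jaw":0.63}]'; python3 lay.py .005 0 150 156 162 168 174 180
```

```text
time: 16.62
tool_pos: [0.5699, -0.1695, 0.0799]
eef_rot: [[-0.246, 0.967, -0.062], [0.938, 0.254, 0.237], [0.245, -0.0, -0.97]]
wrist_force: [0.0, -0.8, -2.0]
opening: 0.0548
finger_force: 51.2
tcp_pl [-0.0214  0.0009  0.0799] tilt -14.16 F_pl [ 0.7803 -0.1865 -2.0436] ff 51.21760547161102 [-30.  24.  92.  10.  74. -48.]
150.0 [-0.0057 -0.0001  0.0042 -0.0001  0.0527 -0.    ]
156.0 [-0.0113 -0.0001  0.0087 -0.0001  0.105  -0.    ]
162.0 [-0.0165 -0.0001  0.0138 -0.0001  0.1574 -0.    ]
168.0 [-0.0211 -0.0001  0.0194 -0.0001  0.2098 -0.    ]
174.0 [-0.025  -0.0001  0.0255 -0.0001  0.2621 -0.    ]
180.0 [-0.0283 -0.0001  0.032  -0.      0.3145 -0.0001]
```

```bash
python3 -m crank '[{"dx":-0.0057,"dy":0,"dz":0.0042,"wx":0,"wy":0.0527,"wz":0,"jaw":0.63},{"dx":-0.0113,"dy":0,"dz":0.0087,"wx":0,"wy":0.105,"wz":0,"jaw":0.63},{"dx":-0.0165,"dy":0,"dz":0.0138,"wx":0,"wy":0.1574,"wz":0,"jaw":0.63},{"dx":-0.0211,"dy":0,"dz":0.0194,"wx":0,"wy":0.2098,"wz":0,"jaw":0.63},{"dx":-0.025,"dy":0,"dz":0.0255,"wx":0,"wy":0.2621,"wz":0,"jaw":0.63}]'; python3 lay.py .003 0 180; python3 lay.py 0 0 180;  python3 - <<'E'
from h import *
snap("g5",.57,-.16,.3)
E
```

```text
time: 17.25
tool_pos: [0.5746, -0.1873, 0.0488]
eef_rot: [[-0.182, 0.967, -0.177], [0.694, 0.254, 0.674], [0.697, -0.0, -0.717]]
wrist_force: [1.0, 0.5, -2.5]
opening: 0.0549
finger_force: 51.3
tcp_pl [-0.0031  0.0009  0.0488] tilt -44.16 F_pl [-0.184   1.0936 -2.5465] ff 51.272921562194824 [-39.  46.  73.  25.  98. -58.]
180.0 [-0.0071 -0.0001  0.0054  0.0001  0.0527 -0.0002]
tcp_pl [-0.0031  0.0009  0.0488] tilt -44.16 F_pl [-0.184   1.0936 -2.5465] ff 51.272921562194824 [-39.  46.  73.  25.  98. -58.]
180.0 [-0.0092 -0.0001  0.0076  0.0001  0.0527 -0.0002]
```

View pics/g5.png

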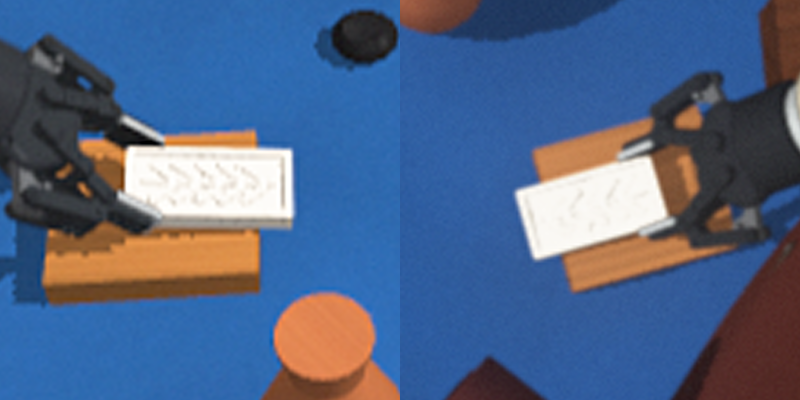

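The crop shows the tile face up over the plinth, centred, with its front overhanging. I finish the turn and set it down.

```bash
python3 -m crank '[{"dx":-0.0071,"dy":0,"dz":0.0054,"wx":0,"wy":0.0527,"wz":0,"jaw":0.63},{"dx":-0.0085,"dy":0,"dz":0.0068,"wx":0,"wy":0.0527,"wz":0,"jaw":0.63},{"dx":-0.0092,"dy":0,"dz":0.0076,"wx":0,"wy":0.0527,"wz":0,"jaw":0.63},{"dx":-0.0092,"dy":0,"dz":0.0076,"wx":0,"wy":0.0527,"wz":0,"jaw":0.63}]'; python3 lay.py 0 0 180
```

```text
time: 17.85
tool_pos: [0.5757, -0.1883, 0.039]
eef_rot: [[-0.165, 0.967, -0.194], [0.624, 0.255, 0.739], [0.764, 0.001, -0.645]]
wrist_force: [0.5, -0.5, -1.8]
opening: 0.0547
finger_force: 51.4
tcp_pl [-0.0019  0.0017  0.039 ] tilt -49.83 F_pl [ 0.6425  0.3145 -1.7784] ff 51.427032351493835 [-40.  51.  69.  27. 102. -59.]
180.0 [-0.0016 -0.0009  0.0013  0.      0.0032  0.0005]
```

```bash
python3 -m crank '[{"dx":-0.0008,"dy":-0.0005,"dz":0.0007,"wx":0,"wy":0,"wz":0,"jaw":0.63},{"dx":-0.0016,"dy":-0.0009,"dz":0.0014,"wx":0,"wy":0,"wz":0,"jaw":0.63},{"dx":-0.0016,"dy":-0.0009,"dz":0.0014,"wx":0,"wy":0,"wz":0,"jaw":0.63}]'; python3 lay.py 0 0 180
```

```text
time: 18.23
tool_pos: [0.5741, -0.1886, 0.0356]
eef_rot: [[-0.163, 0.967, -0.195], [0.622, 0.254, 0.741], [0.766, -0.001, -0.643]]
wrist_force: [-0.1, -0.1, -1.7]
opening: 0.0548
finger_force: 51.4
tcp_pl [-0.0019  0.0001  0.0356] tilt -49.99 F_pl [ 0.0495 -0.0981 -1.693 ] ff 51.42712712287903 [-40.  51.  70.  27. 102. -59.]
180.0 [ 0.001   0.0007 -0.001  -0.0001  0.0019 -0.0003]
```

```bash
python3 -m crank '[{"dx":-0.0008,"dy":0.0003,"dz":0.0007,"wx":0,"wy":0,"wz":0,"jaw":0.63},{"dx":-0.0008,"dy":0.0003,"dz":0.0007,"wx":0,"wy":0,"wz":0,"jaw":0.63},{"dx":-0.0008,"dy":0.0003,"dz":0.0007,"wx":0,"wy":0,"wz":0,"jaw":0.63}]'; python3 lay.py 0 0 180
```

```text
time: 18.6
tool_pos: [0.5744, -0.1886, 0.0346]
eef_rot: [[-0.163, 0.967, -0.195], [0.622, 0.254, 0.741], [0.766, -0.001, -0.643]]
wrist_force: [-0.4, -0.3, 0.5]
opening: 0.055
finger_force: 51.7
tcp_pl [-0.0019  0.0004  0.0346] tilt -50.02 F_pl [ 0.1708 -0.4526  0.4727] ff 51.653501987457275 [-40.  51.  69.  27. 102. -59.]
180.0 [ 0.0018  0.0004 -0.0016 -0.0001  0.0016 -0.0003]
```

```bash
python3 -m crank '[{"dx":0,"dy":0,"dz":0,"wx":0,"wy":0,"wz":0,"jaw":0.648},{"dx":0,"dy":0,"dz":0,"wx":0,"wy":0,"wz":0,"jaw":0.66},{"dx":0,"dy":0,"dz":0,"wx":0,"wy":0,"wz":0,"jaw":0.66},{"dx":0,"dy":0,"dz":0,"wx":0,"wy":0,"wz":0,"jaw":0.66}]'; python3 b.py;python3 -m crank '[{"dx":0,"dy":0,"dz":0,"wx":0,"wy":0,"wz":0,"jaw":0.65},{"dx":0,"dy":0,"dz":0,"wx":0,"wy":0,"wz":0,"jaw":0.637},{"dx":0,"dy":0,"dz":0,"wx":0,"wy":0,"wz":0,"jaw":0.637}]'; python3 b.py .0 0 .0346 -50
cat > mt2.py <<'E'
from h import *
from b import pl
cs=[r.capture("scene"),r.capture("top")]; 
x,f=fit(cs,"tile",[.11,.056,.014],[*plp(-.04,0,.025)[:2],.025,PY],True); print("tile_pl",pl(x[:3]),"yawerr",x[3]-PY,f)
E
python3 mt2.py
```

```text
time: 19.1
tool_pos: [0.5745, -0.1885, 0.0345]
eef_rot: [[-0.163, 0.967, -0.195], [0.622, 0.254, 0.741], [0.766, -0.0, -0.643]]
wrist_force: [0.2, 1.8, -0.9]
opening: 0.0562
finger_force: 0.0
tcp_pl [-0.0019  0.0005  0.0345] tilt -50.01 F_pl [-1.7007  0.694  -0.9451] ff 0.0 [-40.  51.  69.  27. 102. -59.]
time: 19.48
tool_pos: [0.5745, -0.1887, 0.0347]
eef_rot: [[-0.163, 0.967, -0.195], [0.622, 0.254, 0.741], [0.766, -0.0, -0.643]]
wrist_force: [0.9, -1.7, 1.4]
opening: 0.0551
finger_force: 37.2
tcp_pl [-0.0017  0.0005  0.0347] tilt -49.99 F_pl [1.8226 0.4076 1.3921] ff 37.151527404785156 [-40.  51.  69.  27. 102. -59.]
[0.0, 0.0, 0.0346, -50.0] [-0.0012 -0.0005 -0.0013  0.      0.0001 -0.0002]
tile_pl [-0.0383 -0.0001  0.0211] yawerr 0.01977556280605164 -1.825279317015379
```

```bash
python3 -m crank '[{"dx":-0.0045,"dy":-0.0003,"dz":-0.0055,"wx":0,"wy":0,"wz":0,"jaw":0.637},{"dx":-0.009,"dy":-0.0003,"dz":-0.011,"wx":0,"wy":0,"wz":0,"jaw":0.637},{"dx":-0.0135,"dy":-0.0003,"dz":-0.0165,"wx":0,"wy":0,"wz":0,"jaw":0.637},{"dx":-0.018,"dy":-0.0003,"dz":-0.0214,"wx":0,"wy":0,"wz":0,"jaw":0.637},{"dx":-0.018,"dy":-0.0003,"dz":-0.0214,"wx":0,"wy":0,"wz":0,"jaw":0.637}]'; python3 b.py; sed -i 's/-.04,0,.025/-.01,0,.025/' mt2.py; python3 mt2.py
python3 - <<'E'
from h import *
snap("g6",.58,-.2,.25)
E
```

```text
time: 20.3
tool_pos: [0.5814, -0.2166, 0.0347]
eef_rot: [[-0.163, 0.967, -0.194], [0.622, 0.253, 0.741], [0.766, -0.0, -0.643]]
wrist_force: [-1.2, 0.0, 4.9]
opening: 0.0549
finger_force: 37.4
tcp_pl [0.027  0.0001 0.0347] tilt -49.97 F_pl [-0.3192 -1.168   4.9419] ff 37.41014778614044 [-41.  54.  65.  26. 104. -59.]
tile_pl [-0.0093 -0.      0.0216] yawerr -0.009828564303375753 -1.840109601428147
```

View pics/g6.png

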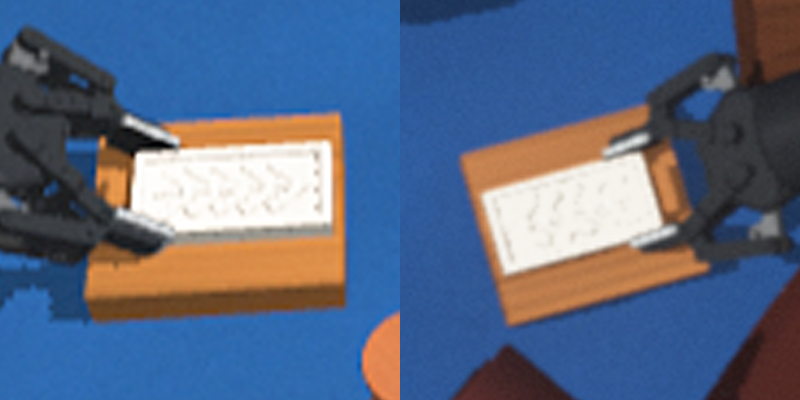

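The crop shows the tile lying square and centred, about 4 mm short of the stop, with the fingers beside the stop. I now press it home in small steps.

```bash
python3 -m crank '[{"dx":-0.0008,"dy":0,"dz":-0.0014,"wx":0,"wy":0,"wz":0,"jaw":0.637},{"dx":-0.0015,"dy":0,"dz":-0.0026,"wx":0,"wy":0,"wz":0,"jaw":0.637},{"dx":-0.0015,"dy":0,"dz":-0.0026,"wx":0,"wy":0,"wz":0,"jaw":0.637}]'; python3 b.py
```

```text
time: 20.98
tool_pos: [0.5818, -0.218, 0.0347]
eef_rot: [[-0.163, 0.967, -0.196], [0.621, 0.254, 0.741], [0.767, -0.001, -0.642]]
wrist_force: [-1.2, 3.6, 3.4]
opening: 0.0552
finger_force: 37.1
tcp_pl [0.0284 0.0001 0.0347] tilt -50.07 F_pl [-3.8303 -0.2263  3.3919] ff 37.12494492530823 [-41.  54.  65.  26. 104. -59.]
```

```bash
python3 -m crank '[{"dx":-0.0007,"dy":0,"dz":-0.0008,"wx":0,"wy":0,"wz":0,"jaw":0.637},{"dx":-0.0007,"dy":0,"dz":-0.0008,"wx":0,"wy":0,"wz":0,"jaw":0.637}]'; python3 b.py
```

```text
time: 21.22
tool_pos: [0.5822, -0.2196, 0.0347]
eef_rot: [[-0.163, 0.967, -0.195], [0.622, 0.254, 0.741], [0.766, -0.001, -0.643]]
wrist_force: [-0.6, 2.4, 3.1]
opening: 0.055
finger_force: 37.1
tcp_pl [0.0301 0.0001 0.0347] tilt -50.0 F_pl [-2.444   0.0455  3.1331] ff 37.08854377269745 [-41.  54.  64.  26. 104. -59.]
```

```bash
python3 -m crank '[{"dx":-0.0004,"dy":0,"dz":-0.001,"wx":0,"wy":0,"wz":0,"jaw":0.637},{"dx":-0.0004,"dy":0,"dz":-0.001,"wx":0,"wy":0,"wz":0,"jaw":0.637}]'; python3 b.py
```

```text
time: 21.48
tool_pos: [0.5825, -0.2211, 0.0347]
eef_rot: [[-0.162, 0.967, -0.194], [0.623, 0.253, 0.74], [0.765, -0.001, -0.644]]
wrist_force: [0.4, 0.3, -0.1]
opening: 0.0551
finger_force: 37.1
tcp_pl [ 0.0317 -0.      0.0347] tilt -49.93 F_pl [-0.1719  0.4828 -0.1238] ff 37.07723915576935 [-41.  54.  64.  26. 105. -59.]
```

```bash
python3 -m crank '[{"dx":-0.0006,"dy":0,"dz":-0.0008,"wx":0,"wy":0,"wz":0,"jaw":0.637},{"dx":-0.0006,"dy":0,"dz":-0.0008,"wx":0,"wy":0,"wz":0,"jaw":0.637}]'; python3 b.py
```

```text
time: 21.72
tool_pos: [0.5825, -0.2213, 0.0347]
eef_rot: [[-0.162, 0.967, -0.195], [0.622, 0.254, 0.741], [0.766, -0.001, -0.642]]
wrist_force: [-0.8, 3.2, -2.9]
opening: 0.0548
finger_force: 37.2
tcp_pl [ 0.0318 -0.      0.0347] tilt -50.03 F_pl [-3.3129 -0.0085 -2.853 ] ff 37.19374358654022 [-41.  54.  64.  26. 105. -59.]
```

```bash
python3 -m crank '[{"dx":-0.0005,"dy":0,"dz":-0.0004,"wx":0,"wy":0,"wz":0,"jaw":0.637},{"dx":-0.001,"dy":0,"dz":-0.0008,"wx":0,"wy":0,"wz":0,"jaw":0.637}]'; python3 b.py
```

```text
time: 21.98
tool_pos: [0.5825, -0.2213, 0.0348]
eef_rot: [[-0.162, 0.967, -0.197], [0.619, 0.255, 0.743], [0.768, -0.002, -0.64]]
wrist_force: [-2.5, 9.0, -1.9]
opening: 0.055
finger_force: 37.1
tcp_pl [ 0.0318 -0.      0.0348] tilt -50.19 F_pl [-9.29   -0.1375 -1.9035] ff 37.130672335624695 [-41.  54.  64.  26. 105. -59.]
```

```bash
python3 -m crank '[{"dx":-0.0005,"dy":0,"dz":-0.0004,"wx":0,"wy":0,"wz":0,"jaw":0.637},{"dx":-0.0009,"dy":0,"dz":-0.0008,"wx":0,"wy":0,"wz":0,"jaw":0.637},{"dx":-0.0009,"dy":0,"dz":-0.0008,"wx":0,"wy":0,"wz":0,"jaw":0.637}]'; python3 b.py
```

```text
time: 22.35
tool_pos: [0.5825, -0.2214, 0.0348]
eef_rot: [[-0.162, 0.967, -0.198], [0.617, 0.256, 0.744], [0.77, -0.002, -0.638]]
wrist_force: [-2.8, 11.5, -0.7]
opening: 0.055
finger_force: 37.3
tcp_pl [ 0.0319 -0.0001  0.0348] tilt -50.33 F_pl [-11.8599   0.2435  -0.7077] ff 37.26019620895386 [-41.  55.  64.  26. 105. -59.]
```

```bash
python3 -m crank '[{"dx":0,"dy":0,"dz":0,"wx":0,"wy":0,"wz":0,"jaw":0.637},{"dx":0,"dy":0,"dz":0,"wx":0,"wy":0,"wz":0,"jaw":0.637}]'; python3 b.py;python3 -m crank '[{"dx":0,"dy":0,"dz":0,"wx":0,"wy":0,"wz":0,"jaw":0.637},{"dx":0,"dy":0,"dz":0,"wx":0,"wy":0,"wz":0,"jaw":0.637}]'; python3 b.py
```

```text
time: 22.6
tool_pos: [0.5825, -0.2214, 0.0348]
eef_rot: [[-0.162, 0.967, -0.198], [0.618, 0.256, 0.744], [0.77, -0.002, -0.638]]
wrist_force: [-2.0, 11.6, -0.2]
opening: 0.0555
finger_force: 37.3
tcp_pl [ 0.0319 -0.0001  0.0348] tilt -50.33 F_pl [-11.7068   1.0355  -0.1592] ff 37.25950062274933 [-41.  55.  64.  26. 105. -59.]
time: 22.85
tool_pos: [0.5825, -0.2214, 0.0348]
eef_rot: [[-0.162, 0.967, -0.198], [0.618, 0.256, 0.744], [0.77, -0.002, -0.638]]
wrist_force: [-2.5, 10.4, -0.3]
opening: 0.055
finger_force: 37.3
tcp_pl [ 0.0319 -0.0001  0.0348] tilt -50.32 F_pl [-10.7089   0.2561  -0.301 ] ff 37.259395122528076 [-41.  55.  64.  26. 105. -59.]
```

```bash
python3 -m crank '[{"dx":-0.0005,"dy":0,"dz":-0.0006,"wx":0,"wy":0,"wz":0,"jaw":0.637},{"dx":-0.0005,"dy":0,"dz":-0.0006,"wx":0,"wy":0,"wz":0,"jaw":0.637},{"dx":-0.0005,"dy":0,"dz":-0.0006,"wx":0,"wy":0,"wz":0,"jaw":0.637},{"dx":-0.0005,"dy":0,"dz":-0.0006,"wx":0,"wy":0,"wz":0,"jaw":0.637},{"dx":-0.0005,"dy":0,"dz":-0.0006,"wx":0,"wy":0,"wz":0,"jaw":0.637}]'; python3 b.py;python3 -m crank '[{"dx":0,"dy":0,"dz":0,"wx":0,"wy":0,"wz":0,"jaw":0.637}]'; python3 b.py
```

```text
time: 23.48
tool_pos: [0.5825, -0.2214, 0.0348]
eef_rot: [[-0.162, 0.967, -0.199], [0.616, 0.256, 0.745], [0.771, -0.002, -0.637]]
wrist_force: [-4.0, 13.8, 0.6]
opening: 0.0549
finger_force: 37.3
tcp_pl [ 0.0319 -0.0001  0.0348] tilt -50.42 F_pl [-14.3269  -0.3462   0.5895] ff 37.33347415924072 [-41.  55.  64.  26. 105. -59.]
time: 23.6
tool_pos: [0.5825, -0.2214, 0.0348]
eef_rot: [[-0.162, 0.967, -0.199], [0.616, 0.256, 0.745], [0.771, -0.002, -0.637]]
wrist_force: [-2.7, 13.8, 0.2]
opening: 0.0551
finger_force: 37.3
tcp_pl [ 0.0319 -0.0001  0.0348] tilt -50.42 F_pl [-14.023    0.9306   0.1982] ff 37.33416974544525 [-41.  55.  64.  26. 105. -59.]
```

```bash
python3 -m crank '[{"dx":0.0009,"dy":0,"dz":0.0011,"wx":0,"wy":0,"wz":0,"jaw":0.637},{"dx":0.0017,"dy":0,"dz":0.0021,"wx":0,"wy":0,"wz":0,"jaw":0.637},{"dx":0.0017,"dy":0,"dz":0.0021,"wx":0,"wy":0,"wz":0,"jaw":0.645},{"dx":0.0017,"dy":0,"dz":0.0021,"wx":0,"wy":0,"wz":0,"jaw":0.652},{"dx":0.0017,"dy":0,"dz":0.0021,"wx":0,"wy":0,"wz":0,"jaw":0.657}]'; python3 b.py;python3 -m crank '[{"dx":0,"dy":0,"dz":0,"wx":0,"wy":0,"wz":0,"jaw":0.67},{"dx":0,"dy":0,"dz":0,"wx":0,"wy":0,"wz":0,"jaw":0.74},{"dx":0,"dy":0,"dz":0,"wx":0,"wy":0,"wz":0,"jaw":0.74},{"dx":0,"dy":0,"dz":0,"wx":0,"wy":0,"wz":0,"jaw":0.74}]'; python3 b.py
```

```text
time: 24.22
tool_pos: [0.5829, -0.2224, 0.0348]
eef_rot: [[-0.163, 0.967, -0.195], [0.622, 0.254, 0.74], [0.766, -0.001, -0.643]]
wrist_force: [-1.2, 0.1, -0.1]
opening: 0.0564
finger_force: 0.3
tcp_pl [0.033  0.     0.0348] tilt -49.95 F_pl [-0.4218 -1.1587 -0.1464] ff 0.3250722773373127 [-41.  54.  64.  26. 105. -59.]
time: 24.72
tool_pos: [0.5829, -0.2222, 0.0349]
eef_rot: [[-0.163, 0.967, -0.195], [0.622, 0.254, 0.741], [0.766, -0.001, -0.643]]
wrist_force: [-0.1, -0.2, -0.6]
opening: 0.0635
finger_force: 0.0
tcp_pl [0.0328 0.0001 0.0349] tilt -50.0 F_pl [ 0.1664 -0.1616 -0.5896] ff 0.0 [-41.  54.  64.  26. 105. -59.]
```

Released with no forces. I retreat straight up and check.

```bash
python3 -m crank '[{"dx":0.012,"dy":0,"dz":-0.01,"wx":0,"wy":0,"wz":0,"jaw":0.74},{"dx":0.03,"dy":0,"dz":-0.025,"wx":0,"wy":0,"wz":0,"jaw":0.74},{"dx":0.06,"dy":0,"dz":-0.05,"wx":0,"wy":0,"wz":0,"jaw":0.74},{"dx":0.1,"dy":0,"dz":-0.084,"wx":0,"wy":0,"wz":0,"jaw":0.74},{"dx":0.12,"dy":0,"dz":-0.1,"wx":0,"wy":0,"wz":0,"jaw":0.74}]'; python3 -m crank '[{"dx":0,"dy":0,"dz":0,"wx":0,"wy":0,"wz":0,"jaw":0.74},{"dx":0,"dy":0,"dz":0,"wx":0,"wy":0,"wz":0,"jaw":0.74}]'; python3 b.py; python3 mt2.py
python3 - <<'E'
from h import *
snap("g7",.58,-.2,.4)
E
```

```text
time: 25.35
tool_pos: [0.584, -0.2224, 0.1964]
eef_rot: [[-0.167, 0.967, -0.191], [0.625, 0.254, 0.738], [0.763, 0.004, -0.647]]
wrist_force: [-0.9, -1.6, 0.8]
opening: 0.0633
finger_force: 0.0
time: 25.6
tool_pos: [0.5823, -0.2212, 0.1898]
eef_rot: [[-0.161, 0.967, -0.196], [0.621, 0.254, 0.741], [0.767, -0.002, -0.642]]
wrist_force: [-0.2, -0.2, -0.6]
opening: 0.0631
finger_force: 0.0
tcp_pl [ 0.0316 -0.0002  0.1898] tilt -50.07 F_pl [ 0.1606 -0.2801 -0.6357] ff 0.0 [-41.  43.  64.  28. 115. -54.]
tile_pl [-0.0101 -0.0034  0.0428] yawerr -0.00480350534665952 -1.0763645434352516
```

View pics/g7.png

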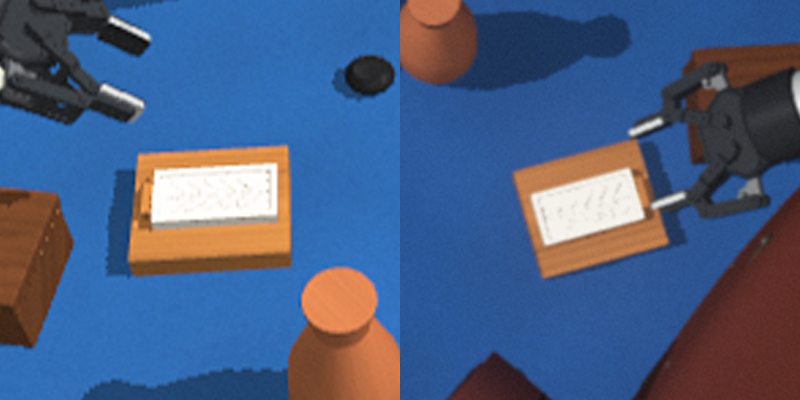

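The crop shows the tile face up, square and centred, with its end against the stop. The gripper is clear above it. The last fit scored poorly, so I rely on the picture and the contact position.

```bash
python3 -c "
from station import r
print(r.close_job())"
```

```text
the job is handed in; nothing more can be done
None
```

The job is handed in at about 26 s of the 72 s; no verdict was returned. The tile was tipped over the plinth, pressed against the back stop at about 14 N and released, and the last picture shows it lying face up, square and centred against the stop.

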